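# Stack the wide tier on the bench frame

## Robot

A 7-joint arm with a two-finger parallel gripper is mounted at the origin on a cart in front of the work surface, level with it; the furniture and walls round the work are solid. World frame = base frame: x ahead of the robot, y to its left, z up, the work surface at z = 0. Lengths are in m, angles in degrees, forces in N, time in s.
With the tool pointing down it reaches from about 0.4 to 0.9 m from the base axis. Payload 5.6 kg.
Tool frame: the origin (TCP) lies at the very end of the fingers, on their centre line; the grasp point (between the pads) lies 19 mm behind it; z points along the fingers, y is the line along which they close (so a half turn about z gives the same grasp; the last joint's range is limited). The gripper opens to 92 mm and grips with 3 to 60 N. Pads are 20 mm wide; open, the fingers measure 128 mm over their backs; the gripper's body (75 mm by 189 mm) begins 69 mm behind the grasp point.
Start: joints at [69.099, 26.786, -0.665, 91.828, 0.344, 61.387, -3.226], TCP at [0.206, -0.617, 0.215] pointing down, gripper open.
Joint ranges: [-144.91, 144.91], [-17.63, 115.5], [-89.93, 88.59], [15.96, 139.68], [-74.01, 254.01], [8.47, 105.57], [-167.45, 167.45]. Speed limits (degrees/s): [147.25, 147.25, 180, 180, 180, 180, 180].

## Interface

Orientations are given as [roll, pitch, yaw] about the fixed x, y, z axes, in that order (R = Rz(yaw) Ry(pitch) Rx(roll)).
In Python, from workcell import arm gives the robot as it stands.
- The arm moves only by the tool play_rows, never from a script. Its arguments are lists of equal length, an entry for each row: "offset": the shift along the tool's x, y, z in mm, a list of three; "turn": the turn about the tool's z in rad. A call has 1 to 12 rows; each row is the pose to reach, as a shift and turn from the pose commanded when the call began, along the tool's axes at that moment; what a row does not reach only later rows make up. A row lasts 1/12 s, in which the tool goes at most 41.7 mm and 7.16 degrees, less where a joint would pass 70% of its speed; a pose out of reach is approached as far as the arm can. A call with a gripper value outside its range is refused whole. "jaw" is the opening, from 0 (shut) to 1 (fully open), set as the call begins (left out, the last holds). The fingers move at their own pace and stop on an object; "newtons" is the grip in N (left out, the last holds). Time passes only in rows, so rows that repeat a pose let the fingers close. It gives the time, the measured TCP pose, the force, the opening and the grip force at its end, in the units of the state.
- arm.state(): the state, without advancing time (a new reading comes with each control period).
- arm.read_camera(name): name is "scene" or "top" or "wrist"; returns a dict with "color" (384x512x3 uint8, red, green, blue), "fovy" (degrees; the focal length in pixels is half the picture's height over the tangent of half this angle, whatever the lens; pixels are square), "cx", "cy" (the principal point, pixels), "k1" (the pictures are not rectified: a ray, as slopes to the right and down, at radius r is drawn at 1 + k1 r^2 times it, then the intrinsics apply), "rvec" (rotation vector, rad) and "tvec" (3), from world to camera coordinates, as OpenCV has them. Camera axes: x right, y down, z forward; pixel columns grow to the right and rows downward; lengths in m; the calibration is good to about 2 mm. A picture is of the moment at which its call begins. There is no depth.
- arm.hand_in(): hands the job in; it is judged then, once.
The state is a dict: "time_s": time; "joints": joint angles; "dq": joint speeds; "effort": joint torques, N m; "tcp_pos": TCP position; "eef_rot": TCP orientation; "wrist_force": force on the tool from outside, world axes, zero at the start; "torque": the same for the moment, N m; "opening": opening from 0.0 (shut) to 1.0 (fully open); "gripper_force": force on a finger pad.
Only numpy, scipy, OpenCV 4.12 (cv2) and the standard library are available. Lean on these libraries where they do the work, as an engineer would, in place of code of your own. Each camera call takes 0.05 s, during which the arm holds its last target. There are 200 camera calls.

## Task

Pick up the stacking tier whose corner posts match the frame bolted to the bench (the wider of the two tiers), bring it over that frame and lower it until all four posts are fully home in the four corner cups; do not drop it in. Then let go, and leave the narrower tier where it stands.

Things in the scene. Friction and masses are not known exactly. Their poses are not given: they have to be found in the camera images.
- wide_tier_grip (a point): Middle of the wooden handle bar of the loose WIDE tier, over its centre, 112 mm above its post feet. Dark slatted tier, 112x152x120 mm, about 0.35 kg, standing upright on four 12 mm square posts, 100 mm apart along its x, 140 along its y (centres). Bar 16 mm wide (x), 16 tall, along y, 96 free between its uprights, 50 free below: pinch from above across x. z up; a half turn makes no difference.
- narrow_tier_grip (a point): Middle of the wooden handle bar of the NARROW tier, to be left alone: loose, same make, height and axes as the wide one, but its posts are only 84 mm apart along its y (overall 112x96x120 mm), so it does not fit the cups.
- base_seat (a point): Centre of the base frame at the height of its cup floors, 30 mm above the bench. z up, x and y along its sides. Fully home, the post feet stand on the cup floors and the wide tier's handle point is 112 mm above this point, its y axis along this y axis (either way round).
- base_frame: The low dark steel frame bolted to the bench (origin: centre of its underside), a loose flat whetstone on its slats, clear of the tier. Four corner cups, centres 100 mm apart along x, 140 along y. Each is square, 24 mm clear inside; from 14 mm above its floor it flares to 36 mm clear at the mouth, 28 mm above its floor, and so guides in a post up to about 10 mm off-centre.

How it is judged (in metres and radians):
On the way:
1. the wide tier is held lifted over the base frame, its posts clear above the cups (horizontal distance between wide_tier_grip and base_seat below 0.06 m and z of wide_tier_grip in the frame of base_seat above 0.145 m), for 0.1 s.
At the end, for the whole second after the job is handed in: The wide tier stands on the base frame with all four post feet on the cup floors: handle point 112 mm above the base point within 6 mm, centred within 15 mm, upright within 5 degrees and aligned with the base frame within 10 degrees (either way round), released (horizontal distance between wide_tier_grip and base_seat below 0.015 m and z of wide_tier_grip in the frame of base_seat between 0.106 and 0.118 m and angle between wide_tier_grip's own z axis and vertical below 0.09 rad and angle between the y axis of wide_tier_grip and the y axis of base_seat, either way round below 0.17 rad); the robot touches nothing.
It fails at once if the narrow tier is moved by more than 30 mm (distance of narrow_tier_grip from where it was at the start of the episode above 0.03 m).
It fails at once if the wide tier is dropped: let go while its post feet are still more than 20 mm above the cup mouths (horizontal distance between wide_tier_grip and base_seat below 0.1 m and z of wide_tier_grip in the frame of base_seat above 0.16 m and contact force between wide_tier and the fingers below 0.05 N).
It also fails if it takes over 48 s, if anything falls off the work surface, if the arm or the gripper's body presses on something with over 40 N, if the wrist force passes 120 N, or if a joint passes its speed limit or range.

## Working session

There is one attempt and no reset: what is moved stays moved. The work goes in short steps, Python scripts to look and compute and a tool call to move; the robot and the scene stay as the last step left them, time stands still between calls to the robot, and variables do not carry over. Pictures are saved under pics/ and viewed, at most 10 in all, crops included, and the job is handed in when it is done.

Besides the shell and the picture viewer there is one more tool, called after ">>>" as a command line: name --pt "numbers of a row" for each row, then --argument value for the rest. play_rows: Moves the arm, as the interface text tells. Its arguments: {"type":"object","properties":{"offset":{"type":"array"},"turn":{"type":"array"},"jaw":{"type":"number"},"newtons":{"type":"number"}},"required":["offset","turn"]}

```bash
mkdir -p pics
cat > h.py <<'E'
import numpy as np, cv2
from workcell import arm
def cam(n):
    c=arm.read_camera(n); h,w=c["color"].shape[:2]
    f=h/2/np.tan(np.radians(c["fovy"])/2)
    c["K"]=np.array([[f,0,c["cx"]],[0,f,c["cy"]],[0,0,1.]]); c["D"]=np.array([c["k1"],0,0,0.])
    c["R"]=cv2.Rodrigues(np.array(c["rvec"],float))[0]; c["t"]=np.array(c["tvec"],float); return c
def ray(c,px):
    u=cv2.undistortPoints(np.array(px,float).reshape(-1,1,2),c["K"],c["D"]).reshape(-1,2)
    d=np.c_[u,np.ones(len(u))]@c["R"]; return -c["R"].T@c["t"],d
def onz(c,px,z):
    o,d=ray(c,px); return o+d*((z-o[2])/d[:,2])[:,None]
def proj(c,P):
    return cv2.projectPoints(np.array(P,float).reshape(-1,3),np.array(c["rvec"],float),c["t"],c["K"],c["D"])[0].reshape(-1,2)
def save(c,n,s=1.5): cv2.imwrite("pics/"+n,cv2.resize(c["color"][:,:,::-1],None,fx=s,fy=s))
E
python3 - <<'E'
from h import *
for n in("scene","top"):
    c=cam(n); save(c,n+"0.png"); print(n,-c["R"].T@c["t"],c["fovy"])
s=arm.state();print(s["time_s"],s["tcp_pos"],s["eef_rot"],s["joints"],s["opening"])
E
```

```text
scene [-0.1285962   0.59146923  0.87233481] 50.37378361059781
top [ 0.37559592 -0.05089901  1.15586519] 47.27332474895559
0.1 [ 0.20534444 -0.61616478  0.213744  ] [-1.79909468e+02  5.50624937e-03  1.84300553e+01] [69.09866444 26.8310304  -0.66350057 91.87436129  0.34188542 61.38728244
 -3.22755961] 1.0008506771407377
```

View pics/scene0.png

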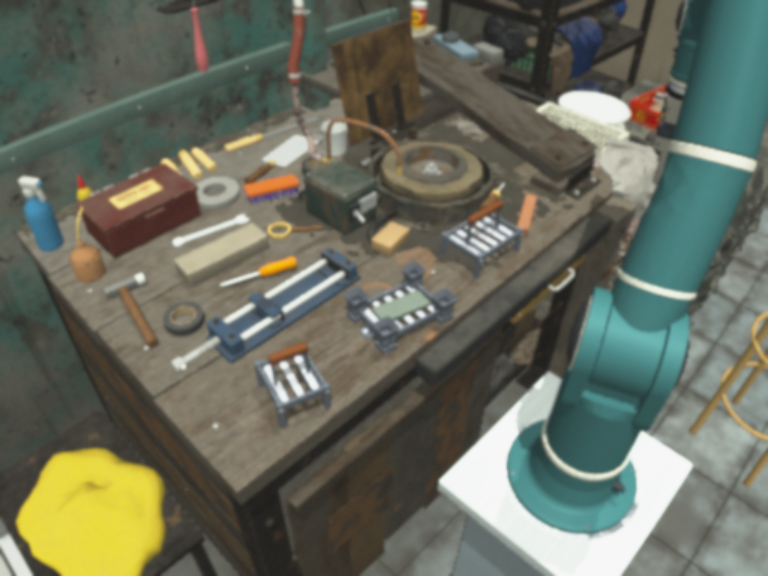

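View pics/top0.png

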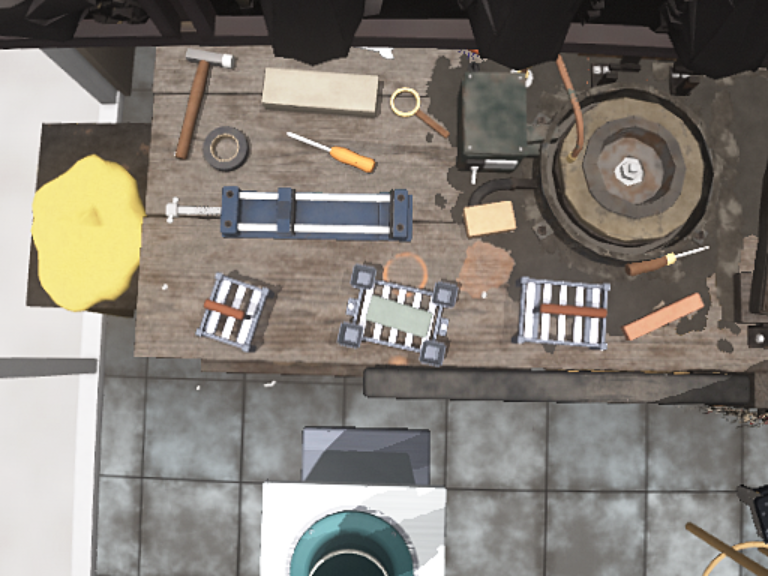

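The top view shows the wide tier at right, its handle bar from (541,310) to (607,313). The base frame has cups at about (364,276), (446,292), (349,333) and (433,350). The narrow tier is at left, around (235,312). All of these are in 1.5x pixels.

Run:
```python
from h import *
c=cam("top"); im=c["color"].astype(int)
hsv=cv2.cvtColor(c["color"],cv2.COLOR_RGB2HSV).astype(int)
def blob(m,x0,x1,y0,y1):
    k=np.zeros(m.shape,np.uint8); k[y0:y1,x0:x1]=m[y0:y1,x0:x1]
    n,l,s,ce=cv2.connectedComponentsWithStats(k)
    return l,s,ce
brown=((hsv[...,0]<12)|(hsv[...,0]>172))&(hsv[...,1]>110)&(hsv[...,2]>50)
for name,b in(("wide",(340,412,180,236)),("narrow",(128,185,180,236))):
    l,s,ce=blob(brown.astype(np.uint8),*b); i=1+np.argmax(s[1:,4])
    pts=np.argwhere(l==i)[:,::-1].astype(np.float32)
    r=cv2.minAreaRect(pts); box=cv2.boxPoints(r); W=onz(c,box,0.12)
    print(name,s[i],r,"ctr",onz(c,[r[0]],.12),"sides",[np.linalg.norm(W[j]-W[j-1]).round(4) for j in range(4)])
    e=W-W[[1,2,3,0]]; e=e[np.argmax(np.linalg.norm(e,axis=1))]; print("ang bar",np.degrees(np.arctan2(e[1],e[0]))%180)
cp=np.array([[364,276],[446,292],[433,350],[349,333]])/1.5
W=onz(c,cp,0.058);print(W.round(4),W.mean(0),[np.linalg.norm(W[j]-W[j-1]).round(3) for j in range(4)])
cr=c["color"][165:250,215:420]; cv2.imwrite("pics/crop.png",cv2.resize(cr[:,:,::-1],None,fx=3.9,fy=3.9,interpolation=cv2.INTER_CUBIC))
```

```text
wide [360 203  45   9 253] ((381.9360656738281, 206.92662048339844), (44.17094039916992, 6.467395782470703), 3.945185899734497) ctr [[ 0.45412606 -0.34673293  0.12      ]] sides [np.float64(0.1063), np.float64(0.0154), np.float64(0.1064), np.float64(0.0155)]
ang bar 87.49831050354211
narrow [136 200  27  13 158] ((148.85000610351562, 205.9500274658203), (26.879358291625977, 6.324554920196533), 18.434947967529297) ctr [[0.44215449 0.20835237 0.12      ]] sides [np.float64(0.0654), np.float64(0.0151), np.float64(0.0655), np.float64(0.015)]
ang bar 73.41011469714512
[[ 0.5079 -0.012   0.058 ]
 [ 0.4844 -0.1502  0.058 ]
 [ 0.387  -0.1302  0.058 ]
 [ 0.4116  0.0103  0.058 ]] [ 0.44771549 -0.0705402   0.058     ] [np.float64(0.099), np.float64(0.14), np.float64(0.099), np.float64(0.143)]
```

View pics/crop.png

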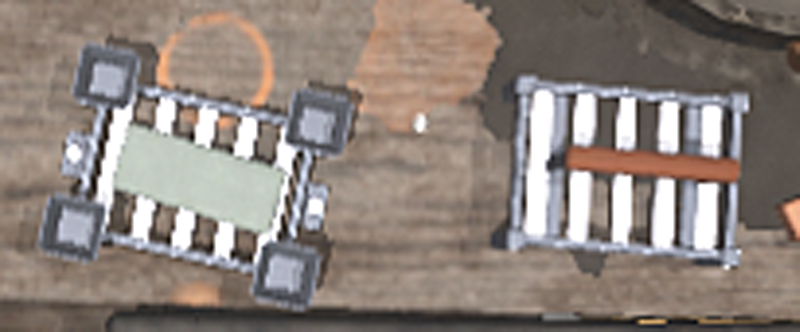

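>>> play_rows --pt "29 -16 0" --pt "58 -32 0" --pt "88 -48 0" --pt "117 -64 0" --pt "146 -80 0" --pt "175 -96 0" --pt "204 -112 0" --pt "234 -128 0" --pt "263 -144 0" --pt "292 -160 0" --pt "321 -176 0" --pt "321 -176 0" --turn '[-0.11,-0.22,-0.33,-0.44,-0.55,-0.66,-0.77,-0.88,-0.99,-1.1,-1.206,-1.206]' --jaw 0.5

```text
time_s: 1.15
tcp_pos: [0.4595, -0.3413, 0.2148]
eef_rot: [179.8, -0.2, 88.3]
wrist_force: [-0.3, -0.6, 0.3]
opening: 0.503
gripper_force: 0.0
```

Run:
```python
from h import *
c=cam("wrist"); save(c,"wrist1.png")
s=arm.state();print(s["time_s"],s["tcp_pos"],s["eef_rot"],s["joints"],s["opening"])
hsv=cv2.cvtColor(c["color"],cv2.COLOR_RGB2HSV).astype(int)
m=(((hsv[...,0]<12)|(hsv[...,0]>172))&(hsv[...,1]>110)&(hsv[...,2]>50)).astype(np.uint8)
n,l,st,ce=cv2.connectedComponentsWithStats(m)
for i in np.argsort(-st[1:,4])[:3]+1:
    r=cv2.minAreaRect(np.argwhere(l==i)[:,::-1].astype(np.float32)); W=onz(c,cv2.boxPoints(r),.12)
    e=W-W[[1,2,3,0]]; L=np.linalg.norm(e,axis=1); e=e[np.argmax(L)]
    print(st[i],onz(c,[r[0]],.12),L.round(4),np.degrees(np.arctan2(e[1],e[0]))%180)
```

```text
1.2 [ 0.45703568 -0.34443317  0.21455395] [ 1.79942372e+02 -9.57749282e-02  8.79467253e+01] [ 51.16726904  21.28107032 -21.91070855 101.84981098   8.9992766
  58.59362212  23.8513814 ] 0.5008447146179232
[ 237  131   22  124 2228] [[ 0.4563266  -0.34048902  0.12      ]] [0.1067 0.0149 0.1067 0.0167] 87.48074039496738
[218 257  61  72 525] [[ 0.45208646 -0.44099557  0.12      ]] [0.0229 0.0863 0.0253 0.088 ] 113.78699723183286
[326  83   1   3   3] [[ 0.5185857 -0.25623    0.12     ]] [0.     0.0015 0.     0.0015] 91.14996777892405
```

View pics/wrist1.png

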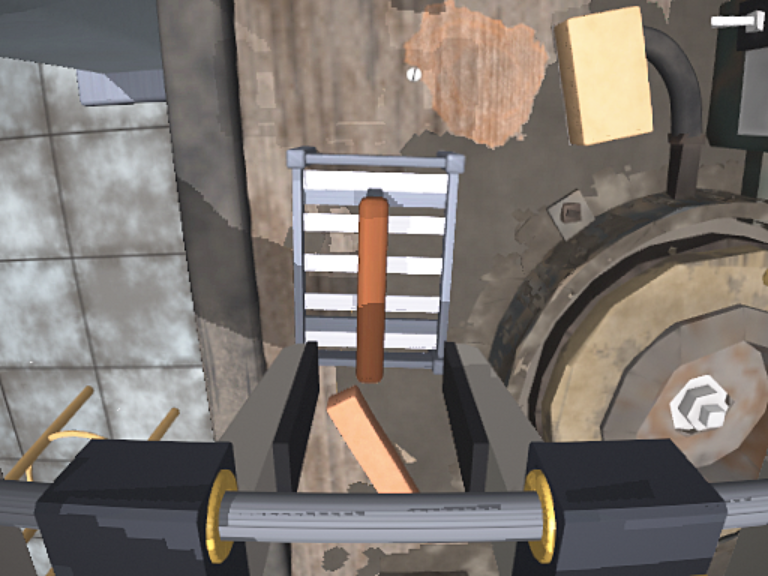

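The wrist view shows the bar from (372,195) to (370,380), well between the fingers' planes. Before going down I'll check how high the wheel beside it stands.

Run:
```python
from h import *
a=cam("scene");b=cam("top")
oa,da=ray(a,[[433/1.5,167/1.5]]);ob,db=ray(b,[[629/1.5,171/1.5]])
A=np.c_[da[0],-db[0]];x=np.linalg.lstsq(A,ob-oa,rcond=None)[0];print(oa+da[0]*x[0],ob+db[0]*x[1])
# base cups, refined crop pixels
cp=np.array([[107,75],[320,122],[287,275],[72,227]])/3.9+[215,165]
W=onz(b,cp,.058);print(W.round(4),W.mean(0))
for i,j in((1,0),(2,3)): e=W[j]-W[i];print(np.degrees(np.arctan2(e[1],e[0])),np.linalg.norm(e))
for i,j in((3,0),(2,1)): e=W[j]-W[i];print(90+np.degrees(np.arctan2(e[1],e[0])),np.linalg.norm(e))
s=arm.state();print(s["tcp_pos"],s["eef_rot"])
```

```text
[ 0.69535083 -0.46484033  0.06761401] [ 0.69996058 -0.46126395  0.06763939]
[[ 0.5073 -0.0114  0.058 ]
 [ 0.4803 -0.1495  0.058 ]
 [ 0.3816 -0.1302  0.058 ]
 [ 0.4086  0.0082  0.058 ]] [ 0.44444612 -0.07073809  0.058     ]
78.94026051548596 0.1406990086138735
78.93899398867131 0.14097639573001047
78.74546866165798 0.10062159016330244
78.90341926351181 0.10062414574710342
[ 0.45404893 -0.34838965  0.21427539] [-1.79952217e+02  6.47463419e-03  8.74987459e+01]
```

>>> play_rows --pt "5 1 20" --pt "5 1 45" --pt "5 1 70" --pt "5 1 90" --pt "5 1 105" --pt "5 1 115" --pt "5 1 121" --pt "5 1 121" --pt "5 1 121" --pt "5 1 121" --turn '[0,0,0,0,0,0,0,0,0,0]'

```text
time_s: 2.13
tcp_pos: [0.4561, -0.3439, 0.0946]
eef_rot: [179.9, 0.1, 87.5]
wrist_force: [0.3, -0.6, 0.4]
opening: 0.495
gripper_force: 0.0
```

>>> play_rows --pt "0 0 0" --pt "0 0 0" --pt "0 0 0" --pt "0 0 0" --pt "0 0 0" --pt "0 0 0" --pt "0 0 0" --pt "0 0 0" --pt "0 0 0" --pt "0 0 0" --turn '[0,0,0,0,0,0,0,0,0,0]' --jaw 0 --newtons 35

```text
time_s: 2.97
tcp_pos: [0.4552, -0.3433, 0.0937]
eef_rot: [-180.0, 0.0, 87.5]
wrist_force: [-3.7, 0.2, 4.5]
opening: 0.17
gripper_force: 35.0
```

>>> play_rows --pt "0 0 -8" --pt "0 0 -20" --pt "0 0 -35" --pt "0 0 -50" --pt "0 0 -65" --pt "0 0 -80" --pt "0 0 -95" --pt "0 0 -107" --pt "0 0 -115" --pt "0 0 -120" --pt "0 0 -120" --pt "0 0 -120" --turn '[0,0,0,0,0,0,0,0,0,0,0,0]'

```text
time_s: 3.97
tcp_pos: [0.4554, -0.3431, 0.2132]
eef_rot: [-180.0, -0.0, 87.5]
wrist_force: [-0.7, 0.1, -3.9]
opening: 0.173
gripper_force: 35.0
```

Run:
```python
from h import *
c=cam("wrist"); save(c,"wrist2.png")
s=arm.state();p=np.array(s["tcp_pos"]);print(p,s["eef_rot"],s["wrist_force"],s["torque"],s["opening"])
y=np.radians(s["eef_rot"][2]);d=np.array([.4444,-.0707])-p[:2]
print(d@[np.cos(y),np.sin(y)],d@[np.sin(y),-np.cos(y)],"turn",y-np.radians(78.9))
```

```text
[ 0.45519565 -0.34293317  0.21280055] [-1.79933945e+02 -4.49158807e-02  8.75373027e+01] [ 0.50547961 -0.12673202 -5.07739112] [-0.02974965 -0.04292602  0.06402158] 0.16867339491959638
0.27151786445304743 -0.022483252479420464 turn 0.150749370099299
```

View pics/wrist2.png

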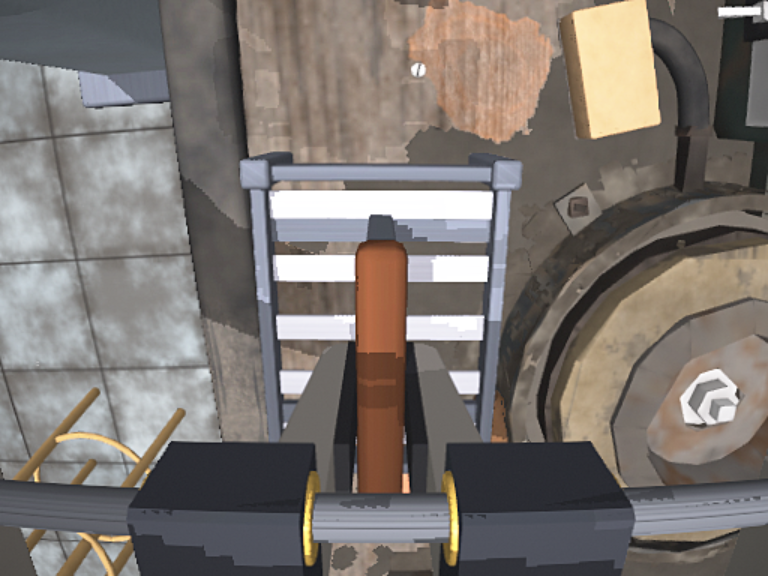

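The tier is held square in the fingers, with its front post tops at (256,173) and (506,173). I'll use those two points to find how the tier sits in the hand.

Run:
```python
from h import *
c=cam("wrist");s=arm.state();p=np.array(s["tcp_pos"]);y=np.radians(s["eef_rot"][2])
W=onz(c,np.array([[256,173],[506,173]])/1.5,p[2]+.027);r=W[:,:2]-p[:2]
X=np.c_[r@[np.cos(y),np.sin(y)],r@[np.sin(y),-np.cos(y)]];print(X)
```

```text
[[ 0.07334404 -0.03333628]
 [ 0.07333458  0.03646438]]
```

>>> play_rows --pt "8 -1 0" --pt "30 -3 0" --pt "58 -5 0" --pt "86 -7 0" --pt "114 -9 0" --pt "142 -12 0" --pt "170 -14 0" --pt "198 -16 0" --pt "226 -19 0" --pt "250 -21 0" --pt "265 -22 0" --pt "271 -22 0" --turn '[0.01,0.025,0.04,0.055,0.07,0.085,0.1,0.115,0.13,0.14,0.15,0.15]'

```text
time_s: 5.07
tcp_pos: [0.4446, -0.0682, 0.2134]
eef_rot: [-180.0, -0.0, 79.2]
wrist_force: [0.9, 0.1, -2.5]
opening: 0.17
gripper_force: 35.0
```

Run:
```python
from h import *
c=cam("wrist"); save(c,"wrist3.png")
s=arm.state();p=np.array(s["tcp_pos"]);print(s["time_s"],p,s["eef_rot"],s["wrist_force"],s["opening"])
save(cam("scene"),"scene3.png")
```

```text
5.1167 [ 0.44497573 -0.06857984  0.21348408] [-1.79980803e+02 -3.42977079e-02  7.91702937e+01] [ 0.20629958  1.4764806  -4.30609487] 0.172010275229864
```

View pics/wrist3.png

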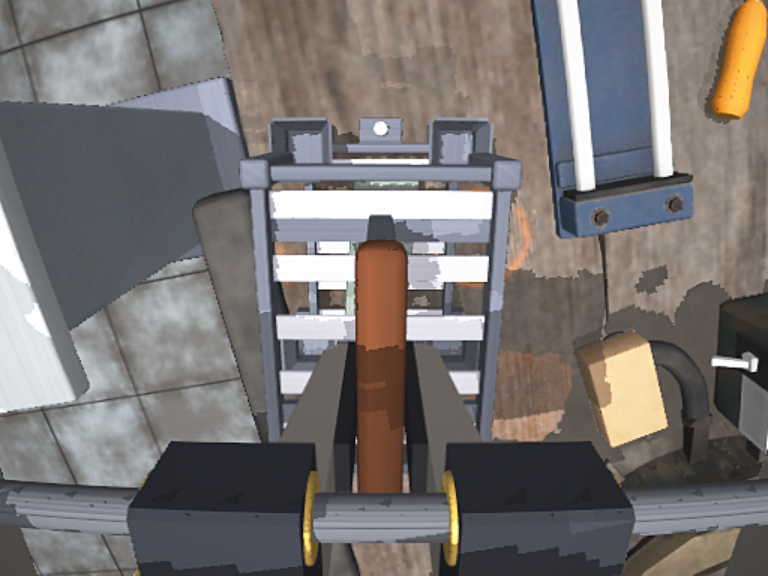

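View pics/scene3.png

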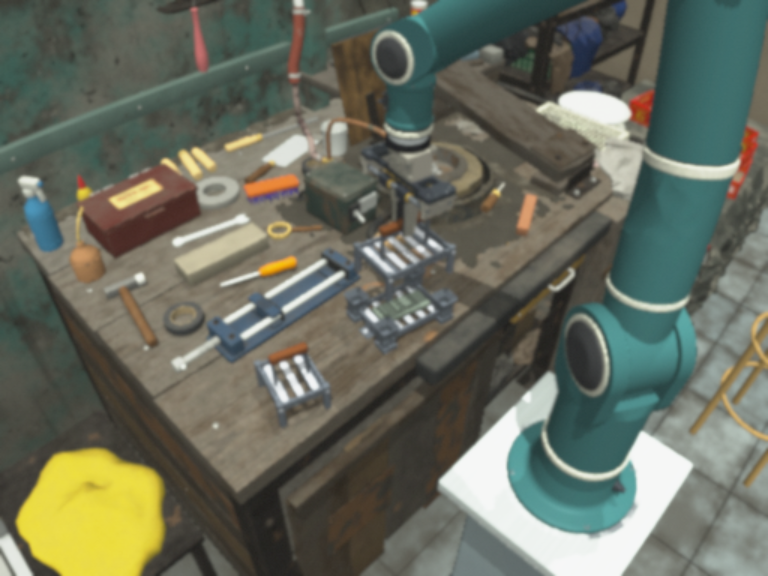

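The tier hangs over the frame. Its front post tops are at (256,173) and (506,173), and the front cups below them are at about (301,140) and (461,140).

Run:
```python
from h import *
from scipy.optimize import brentq
c=cam("wrist");s=arm.state();p=np.array(s["tcp_pos"]);y=np.radians(s["eef_rot"][2])
T=lambda W:np.c_[(W[:,:2]-p[:2])@[np.cos(y),np.sin(y)],(W[:,:2]-p[:2])@[np.sin(y),-np.cos(y)]]
q=np.array([[256,173],[506,173]])/1.5
f=lambda z:np.linalg.norm(np.diff(onz(c,q,z),axis=0))-.1
z=brentq(f,.0,.25);print("post top z",z,"above feet",z-(p[2]+.019-.112),T(onz(c,q,z)))
k=np.array([[301,141],[461,141]])/1.5;print("cups",onz(c,k,.058),T(onz(c,k,.058)))
y0=np.array([.4444,-.0707])-p[:2];print("base ctr in tool",y0@[np.cos(y),np.sin(y)],y0@[np.sin(y),-np.cos(y)],np.degrees(y),s["tcp_pos"])
```

```text
post top z 0.17809983163500342 above feet 0.057671344563815966 [[ 0.06952624 -0.04891233]
 [ 0.06970782  0.05108751]]
cups [[ 0.4127929   0.01478458  0.058     ]
 [ 0.51046847 -0.00405772  0.058     ]] [[ 0.07879598 -0.04833498]
 [ 0.07898545  0.05114122]]
base ctr in tool 0.0009358577528062092 -0.0009596254739954521 78.97223672103675 [ 0.44516289 -0.07180214  0.21342849]
```

>>> play_rows --pt "1 0 5" --pt "2 0 15" --pt "3 0 27" --pt "3 0 37" --pt "3 0 45" --pt "3 0 50" --pt "3 0 52" --pt "3 0 52" --pt "3 0 52" --turn '[0,0,0,0,0,0,0,0,0]'

```text
time_s: 5.97
tcp_pos: [0.4462, -0.0686, 0.1617]
eef_rot: [180.0, -0.0, 78.9]
wrist_force: [-0.2, -1.0, -4.7]
opening: 0.167
gripper_force: 35.0
```

Run:
```python
from h import *
c=cam("wrist")
cv2.imwrite("pics/wrist4.png",cv2.resize(c["color"][60:260,130:380,::-1],None,fx=3,fy=3,interpolation=cv2.INTER_CUBIC))
s=arm.state();print(s["time_s"],s["tcp_pos"],s["eef_rot"],s["wrist_force"])
a=cam("scene");cv2.imwrite("pics/scene4.png",cv2.resize(a["color"][135:240,220:320,::-1],None,fx=5.5,fy=5.5,interpolation=cv2.INTER_CUBIC))
```

```text
6.0167 [ 0.44634386 -0.06862066  0.16194498] [ 1.79947394e+02 -3.14377640e-06  7.89373262e+01] [ 0.07020388 -0.5764009  -4.2052462 ]
```

View pics/wrist4.png

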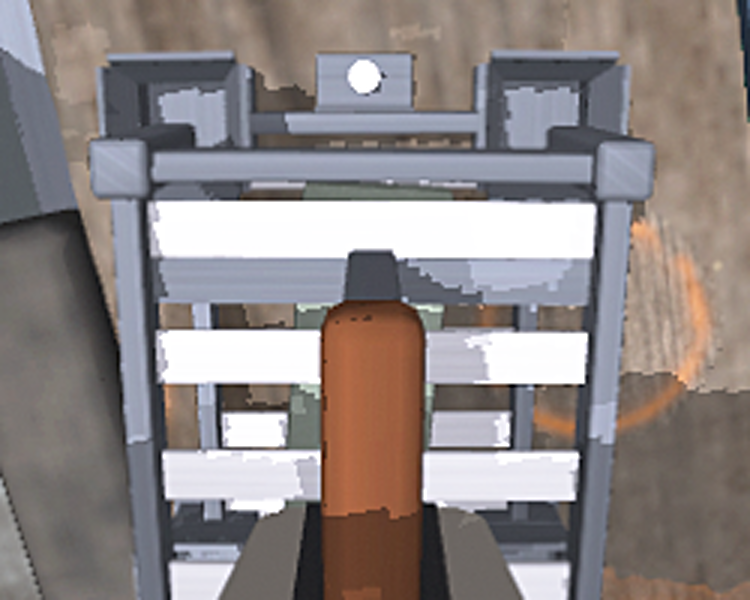

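View pics/scene4.png

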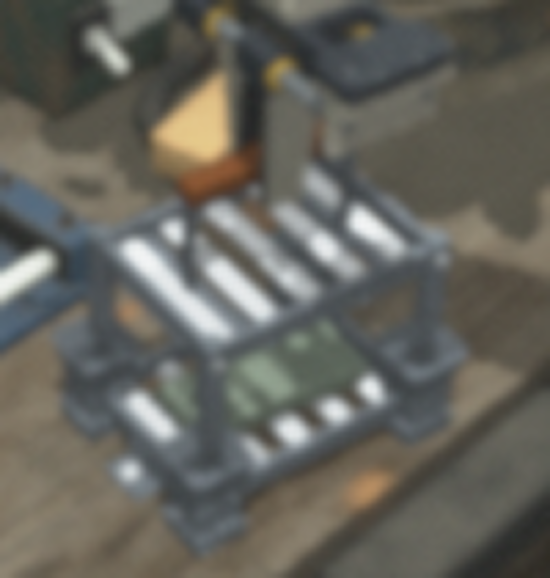

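The wrist crop shows the front cups' far mouth edges at row 52, spanning columns 97–253 and 475–632. The post tops are at (120,170) and (625,170). In the scene crop all the posts hang just over the cups.

Run:
```python
from h import *
c=cam("wrist");s=arm.state();p=np.array(s["tcp_pos"]);y=np.radians(s["eef_rot"][2])
T=lambda W:np.c_[(W[:,:2]-p[:2])@[np.cos(y),np.sin(y)],(W[:,:2]-p[:2])@[np.sin(y),-np.cos(y)]]
g=lambda a:np.array(a)/3+[130,60]
print(p,"posts",T(onz(c,g([[120,170],[625,170]]),p[2]-.0353)))
print("edges",T(onz(c,g([[103,54],[245,54],[482,54],[628,54]]),.058)))
```

```text
[ 0.44631346 -0.06865975  0.16205103] posts [[ 0.06754194 -0.04883652]
 [ 0.06750858  0.05223075]]
edges [[ 0.09145028 -0.06808299]
 [ 0.09097264 -0.0310144 ]
 [ 0.09093557  0.03029761]
 [ 0.09138466  0.06843024]]
```

The posts are centred over the cups to within about 2 mm. I'll lower gently.

>>> play_rows --pt "1 -1 4" --pt "1 -1 9" --pt "1 -1 14" --pt "1 -1 18" --pt "1 -1 22" --pt "1 -1 26" --pt "1 -1 29" --pt "1 -1 32" --pt "1 -1 34" --pt "1 -1 36" --pt "1 -1 37" --pt "1 -1 37" --turn '[0,0,0,0,0,0,0,0,0,0,0,0]'

```text
time_s: 7.12
tcp_pos: [0.445, -0.0674, 0.1244]
eef_rot: [-180.0, 0.0, 78.9]
wrist_force: [0.3, -0.1, -5.0]
opening: 0.169
gripper_force: 35.0
```

>>> play_rows --pt "0 0 0.5" --pt "0 0 1" --pt "0 0 1.5" --pt "0 0 2" --pt "0 0 2" --pt "0 0 2" --turn '[0,0,0,0,0,0]'

```text
time_s: 7.62
tcp_pos: [0.4451, -0.0674, 0.1235]
eef_rot: [-180.0, 0.0, 78.9]
wrist_force: [-5.0, 0.6, 6.7]
opening: 0.169
gripper_force: 35.0
```

The force has turned upward at the expected height (0.1235), so the feet are on the cup floors. Releasing.

>>> play_rows --pt "0 0 0" --pt "0 0 0" --pt "0 0 0" --pt "0 0 0" --pt "0 0 0" --pt "0 0 0" --turn '[0,0,0,0,0,0]' --jaw 0.5

```text
time_s: 8.12
tcp_pos: [0.4452, -0.0674, 0.1226]
eef_rot: [180.0, -0.0, 78.9]
wrist_force: [-0.5, -0.2, 0.6]
opening: 0.498
gripper_force: 0.0
```

>>> play_rows --pt "0 0 -5" --pt "0 0 -15" --pt "0 0 -30" --pt "0 0 -50" --pt "0 0 -70" --pt "0 0 -90" --pt "0 0 -105" --pt "0 0 -115" --pt "0 0 -120" --pt "0 0 -120" --pt "0 0 -120" --turn '[0,0,0,0,0,0,0,0,0,0,0]'

```text
time_s: 9.03
tcp_pos: [0.4448, -0.0674, 0.2423]
eef_rot: [-180.0, 0.0, 78.9]
wrist_force: [-0.6, -0.6, 0.2]
opening: 0.499
gripper_force: 0.0
```

Run:
```python
from h import *
c=cam("wrist"); b=cam("scene")
w=cv2.resize(c["color"],(400,300));v=cv2.resize(b["color"][130:235,210:350],(400,300))
cv2.imwrite("pics/end.png",np.hstack([w,v])[:,:,::-1])
hsv=cv2.cvtColor(c["color"],cv2.COLOR_RGB2HSV).astype(int)
m=(((hsv[...,0]<12)|(hsv[...,0]>172))&(hsv[...,1]>110)&(hsv[...,2]>50)).astype(np.uint8)
n,l,st,ce=cv2.connectedComponentsWithStats(m);i=1+np.argmax(st[1:,4])
r=cv2.minAreaRect(np.argwhere(l==i)[:,::-1].astype(np.float32)); W=onz(c,cv2.boxPoints(r),.15)
e=W-W[[1,2,3,0]];L=np.linalg.norm(e,axis=1);e=e[np.argmax(L)];print(onz(c,[r[0]],.15),L,np.degrees(np.arctan2(e[1],e[0]))%180,arm.state()["tcp_pos"])
```

```text
[[ 0.44660779 -0.06463582  0.15      ]] [0.01460908 0.10692621 0.0163957  0.1069198 ] 79.40713849654557 [ 0.44448732 -0.06738146  0.24170997]
```

View pics/end.png

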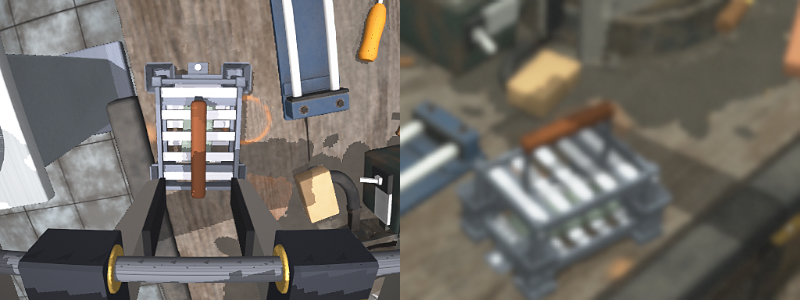

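The tier stands seated in all four cups. Its bar is at (198,148) in the wrist half of the picture, aligned at 79.4° with a length of 106.9 mm when taken at the home height. The gripper is clear.

```bash
python3 -c "
from workcell import arm
print(arm.hand_in())"
```

```text
the job is handed in; nothing more can be done
None
```

The wide tier is seated in all four cups of the base frame and released, the narrow tier was not touched, and the job is handed in; the hand-in returned no verdict.

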